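# Stack the pigment pots in the order of the colour samples

## Robot

A 6-joint arm with a two-finger parallel gripper is mounted at the origin on a cart in front of the work surface, level with it; the furniture and walls round the work are solid. World frame = base frame: x ahead of the robot, y to its left, z up, the work surface at z = 0. Lengths are in m, angles in degrees, forces in N, time in s.
With the tool pointing down it reaches from about 0.3 to 0.75 m from the base axis. Payload 8.5 kg.
Tool frame: the origin (TCP) lies midway between the tips of the shut fingers; the grasp point (between the pads) lies 19 mm behind it; z points along the fingers, y is the line along which they close (so a half turn about z gives the same grasp; the last joint's range is limited). The gripper opens to 85 mm and grips with 20 to 120 N. Pads are 22 mm wide; open, the fingers measure 114 mm over their backs; the gripper's body (76 mm by 85 mm) begins 54 mm behind the grasp point. The pads swing forward as they close: fully open they stand 13 mm farther back than shut.
Start: joints at [-76.908, 21.807, 74.336, -0, 83.858, -12.336], TCP at [0.236, -0.497, 0.231] pointing down, gripper open.
Joint ranges: [-178.18, 178.18], [-50.72, 133.34], [12.68, 142.11], [-81.47, 261.47], [9.98, 163.14], [-165.26, 165.26]. Speed limits (degrees/s): [136.94, 136.94, 180, 180, 180, 180].

## Interface

Orientations are given as a 3x3 rotation matrix whose columns are the frame's x, y, z axes.
In Python, from rig import env, viewer, recognise, pinpoint gives the robot as it stands.
- The arm moves only by the tool move_arm, never from a script. Its argument "plan" is text: rows parted by semicolons, each of 7 numbers parted by spaces: the shift along the tool's x, y, z in m, then the turn, a rotation vector about the tool's x, y, z in rad, then the finger opening in m, from 0 to 0.0854. A call has 1 to 12 rows; each row shifts and turns the commanded pose from where the row before left it, along the tool's axes as they then stand; what a row does not reach is not made up. A row lasts 1/8 s, in which the tool goes at most 62.5 mm and 10.7 degrees, less where a joint would pass 70% of its speed; a pose out of reach is approached as far as the arm can. A call is refused whole if a number of a shift passes 0.0625 or a number of a turn 0.188, either way. A call with a gripper value outside its range is refused whole. The fingers move at their own pace and stop on an object; "grip_force" is the grip in N (left out, the last holds). Time passes only in rows, so rows that do not move let the fingers close. It gives the time, the measured TCP pose, the force, the opening and the grip force at its end, in the units of the state.
- env.observe(): the state, without advancing time (a new reading comes with each control period).
- viewer.get_image(name): name is "scene" or "side" or "wrist"; returns (picture, depth): 384x512x3 uint8, red, green, blue; 384x512 float32, m along the optical axis (not along the pixel's ray), 0 where there is no reading.
- viewer.calibration(name): a dict with "fx", "fy", "cx", "cy" (pixels), "R" (3x3) and "t" (3): a world point X has camera coordinates R X + t. Camera axes: x right, y down, z forward; pixel columns grow to the right and rows downward; lengths in m; the calibration is good to about 2 mm. The wrist camera is an equidistant fisheye: a pixel r from the principal point sees the ray r / f radians off the axis. A picture is of the moment at which its call begins: read the wrist's pose just before it. calibration takes no time and is no camera call; for the wrist camera it gives the pose at the moment of the call.
- env.close_job(): hands the job in; it is judged then, once.
Trained networks look in the newest picture that a camera, given by its name, has taken for a name from the list of things; names that differ only in an ending like _2 or _b are one class to them, and where a whole thing is asked for, a point or a joint stands for the part that bears it (a point fixed in the world has none). Each returns a list of dicts, best first, with "conf" (0 to 1); they miss things now and then, are a little off and sometimes report something else, mostly with a low value. They report only what shows in the picture. A call takes as long as a camera call. They do not tell look-alikes from the thing itself.
- recognise(camera, name): "extent" ([centre column, centre row, width, height] in pixels, round what is visible of it).
- pinpoint(camera, name): "pixel" ([column, row] in pixels: a listed point, or the origin of a listed thing).
The state is a dict: "time_s": time; "q": joint angles; "qvel": joint speeds; "joint_efforts": joint torques, N m; "position": TCP position; "tool_rot": TCP orientation; "ft_force": force on the tool from outside, world axes, zero at the start; "wrist_torque": the same for the moment, N m; "grip_width": finger opening in m; "gripper_force": force on a finger pad.
Only numpy, scipy, OpenCV 4.12 (cv2) and the standard library are available. Lean on these libraries where they do the work, as an engineer would, in place of code of your own. Each camera call takes 0.05 s, during which the arm holds its last target. There are 200 camera calls.

## Task

Stack the four coloured pots into one upright column on the board's black seat, each pot fully seated over the one below, in the order that the colour samples on the board show: the colour of the sample nearest the seat goes at the bottom, and the colour of the farthest sample on top. Leave the small glass jar with the stir stick standing where it is.

Things in the scene. Friction and masses are not known exactly. Their poses are not given: they have to be found in the camera images.
- board: fixed plywood board 287 x 74 x 8 mm, flat on the table. Origin at table level under the centre of its round black seat near one end; z up, +x along the board from the seat past the colour samples (x = -46 to +241 mm). Seat: a tapered spigot on the board's top face, 39 mm across at its foot, 29 mm at its top, 8 mm high. A pot seated on it stands with its underside 8 mm above the table.
- pot_red: loose closed red pot, upright, 54 mm across, 0.09 kg, straight sides with two white lines. Origin at centre of underside, z up. Body 38 mm high, on top a tapered spigot (39 mm across at its foot, 29 at its top, 8 mm high; 46 mm overall). Underside has a recess 45 mm across, 10 mm deep, that drops over a spigot with 2 mm of play, led in by the taper: each pot stands 38 mm above the one below.
- pot_yellow: loose closed yellow pot, upright, 54 mm across, 0.09 kg, straight sides with two white lines. Origin at centre of underside, z up. Body 38 mm high, on top a tapered spigot (39 mm across at its foot, 29 at its top, 8 mm high; 46 mm overall). Underside has a recess 45 mm across, 10 mm deep, that drops over a spigot with 2 mm of play, led in by the taper: each pot stands 38 mm above the one below.
- pot_green: loose closed green pot, upright, 54 mm across, 0.09 kg, straight sides with two white lines. Origin at centre of underside, z up. Body 38 mm high, on top a tapered spigot (39 mm across at its foot, 29 at its top, 8 mm high; 46 mm overall). Underside has a recess 45 mm across, 10 mm deep, that drops over a spigot with 2 mm of play, led in by the taper: each pot stands 38 mm above the one below.
- pot_blue: loose closed blue pot, upright, 54 mm across, 0.09 kg, straight sides with two white lines. Origin at centre of underside, z up. Body 38 mm high, on top a tapered spigot (39 mm across at its foot, 29 at its top, 8 mm high; 46 mm overall). Underside has a recess 45 mm across, 10 mm deep, that drops over a spigot with 2 mm of play, led in by the taper: each pot stands 38 mm above the one below.
- sample_red: flat red colour sample, 36 x 50 x 4 mm, fixed on the board's top; origin at the centre of its underside. The four samples lie in a row on the board, 75, 120, 165 and 210 mm from the seat, in an order that changes from start to start.
- sample_yellow: flat yellow colour sample, 36 x 50 x 4 mm, fixed on the board's top; origin at the centre of its underside. The four samples lie in a row on the board, 75, 120, 165 and 210 mm from the seat, in an order that changes from start to start.
- sample_green: flat green colour sample, 36 x 50 x 4 mm, fixed on the board's top; origin at the centre of its underside. The four samples lie in a row on the board, 75, 120, 165 and 210 mm from the seat, in an order that changes from start to start.
- sample_blue: flat blue colour sample, 36 x 50 x 4 mm, fixed on the board's top; origin at the centre of its underside. The four samples lie in a row on the board, 75, 120, 165 and 210 mm from the seat, in an order that changes from start to start.
- glass_jar: bystander: loose small open glass jar with a wooden stir stick leaning in it, 46 mm in diameter, 49 mm high (88 mm to the end of the stick), standing upright on the table between pots and board; origin at the centre of its underside, z up.
Things that resemble listed ones, but are neither listed nor needed, are in the scene too. What is shaped like the pot_red but pink is not meant.

How it is judged:
By the outcome, as a careful person would: the job done as asked, in the order asked, and still so for the second after the job is handed in, with the robot touching nothing.
It also fails if it takes over 120 s, if anything falls off the work surface, if the arm or the gripper's body presses on something with over 40 N, if the wrist force passes 120 N, or if a joint passes its speed limit or range.

## Working session

There is one attempt and no reset: what is moved stays moved. The work goes in short steps, Python scripts to look and compute and a tool call to move; the robot and the scene stay as the last step left them, time stands still between calls to the robot, and variables do not carry over. Pictures are saved under pics/ and viewed, at most 14 in all, crops included, and the job is handed in when it is done.

Besides the shell and the picture viewer there is one more tool, called after "Request:" as name(argument=value, ...) on one line, values as JSON. move_arm: Moves the arm, as the interface text tells. Its arguments: {"type":"object","properties":{"plan":{"type":"string"},"grip_force":{"type":"number"}},"required":["plan"]}

```bash
mkdir -p pics; cat > h.py <<'E'
import numpy as np, cv2
from rig import env, viewer, recognise, pinpoint
def pts(cam):
    im,d=viewer.get_image(cam); c=viewer.calibration(cam)
    v,u=np.mgrid[0:384,0:512]
    P=np.stack([(u-c['cx'])/c['fx']*d,(v-c['cy'])/c['fy']*d,d],-1)
    W=(P-np.array(c['t']))@np.array(c['R'])
    W[d==0]=np.nan
    return im,d,W
def save(n,im): cv2.imwrite('pics/'+n+'.png',im[...,::-1])
E
python3 - <<'E'
from h import *
N=['board','pot_red','pot_yellow','pot_green','pot_blue','sample_red','sample_yellow','sample_green','sample_blue','glass_jar']
ims=[]
for cam in ['scene','side']:
    im,d,W=pts(cam); ims.append(im); np.savez(cam,im=im,W=W)
    for n in N:
        for r in recognise(cam,n)[:2]:
            e=r['extent']; u,v,w,h=e
            m=W[int(v-h/2):int(v+h/2)+1,int(u-w/4):int(u+w/4)+1].reshape(-1,3)
            print(cam,n,round(r['conf'],2),np.round(e).astype(int),np.round(np.nanmedian(m,0),3))
save('a',ims[0]);save('b',ims[1])
s=env.observe();print(s['position'],np.round(s['tool_rot'],3).tolist(),s['time_s'])
E
```

```text
scene board 0.68 [189 168  72  21] [0.443 0.125 0.01 ]
scene pot_red 0.63 [346 208  16  20] [ 0.599 -0.405  0.035]
scene pot_red 0.52 [366 223  19  17] [ 0.586 -0.486  0.024]
scene pot_yellow 0.4 [298 223  11  11] [ 0.46  -0.318  0.023]
scene pot_green 0.62 [293 184  10  10] [ 0.598 -0.191  0.027]
scene pot_blue 0.55 [260 194  12  17] [ 0.477 -0.141  0.035]
scene sample_green 0.4 [194 160  12   3] [0.503 0.207 0.009]
scene glass_jar 0.41 [259 171  12  10] [ 0.59  -0.045  0.023]
side board 0.61 [186 285  88 104] [0.475 0.238 0.004]
side pot_red 0.79 [284 145  16  16] [ 0.602 -0.375  0.033]
side pot_red 0.78 [298 136  16  16] [ 0.601 -0.458  0.03 ]
side pot_green 0.74 [245 173  19  16] [ 0.611 -0.167  0.037]
side pot_blue 0.8 [270 195  19  26] [ 0.487 -0.114  0.025]
side sample_red 0.63 [174 298  29  16] [0.471 0.282 0.012]
side sample_yellow 0.61 [264 158  20  18] [ 0.61  -0.267  0.032]
side sample_yellow 0.51 [184 282  24  15] [0.486 0.237 0.012]
side sample_green 0.74 [192 269  22  14] [0.496 0.199 0.012]
side sample_green 0.34 [173 299  25  22] [0.471 0.285 0.012]
side sample_blue 0.65 [164 316  30  26] [0.456 0.327 0.012]
side glass_jar 0.53 [216 197  14  23] [ 0.604 -0.017  0.032]
[ 0.23615309 -0.49669902  0.23131697] [[0.903, 0.429, 0.0], [0.429, -0.903, 0.0], [0.0, -0.0, -1.0]] 1.1
```

View pics/a.png

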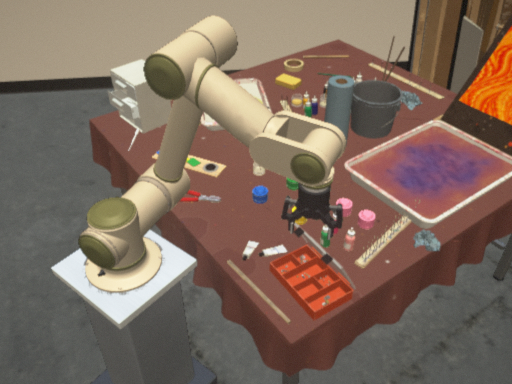

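View pics/b.png

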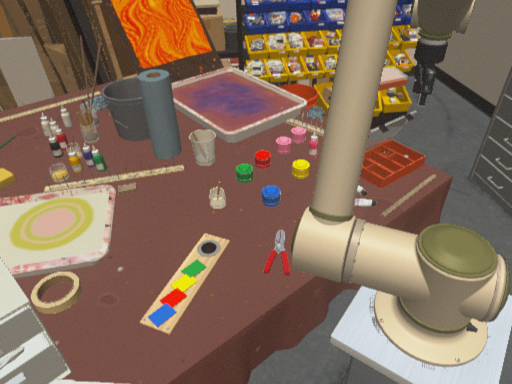

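The side view shows the seat at (208,247), with the samples from there in the order green, yellow, red, blue. The pots are green (245,173), red (262,158), yellow (300,168) and blue (271,195). The two pots at (284,145) and (298,136) are pink look-alikes, and the jar is at (217,198).

```bash
cat >> h.py <<'E'
from scipy.optimize import least_squares
def potfit(W,guess):
    """axis xy of pot: top spigot disc centroid + side-wall fit"""
    g=np.array(guess); P=W.reshape(-1,3); P=P[np.isfinite(P).all(1)]
    P=P[np.linalg.norm(P[:,:2]-g,axis=1)<.045]
    side=P[(P[:,2]>.006)&(P[:,2]<.034)]
    f=least_squares(lambda c:np.linalg.norm(side[:,:2]-c,axis=1)-.027,g,loss='soft_l1',f_scale=.002)
    top=P[P[:,2]>.0425]
    return f.x,np.median(np.abs(f.fun))*1e3,(top[:,:2].min(0)+top[:,:2].max(0))/2 if len(top) else None,len(side),len(top),P[:,2].max()
E
python3 - <<'E'
from h import *
for cam in ['side','scene']:
    z=np.load(cam+'.npz'); W=z['W']
    if cam=='side':
        G={}
        for n,(u,v) in dict(green=(245,173),red=(262,158),yellow=(300,168),blue=(271,195),jar=(217,200)).items():
            q=W[v-5:v+6,u-5:u+6].reshape(-1,3); G[n]=np.nanmedian(q[q[:,2]>.01],0)[:2]
    for n in G: 
        try: print(cam,n,np.round(G[n],3),*[np.round(a,4) for a in potfit(W,G[n])if a is not None])
        except Exception as e: print(cam,n,e)
W=np.load('side.npz')['W'];im=np.load('side.npz')['im']
hsv=cv2.cvtColor(im,cv2.COLOR_RGB2HSV)
S={}
for n,(u,v) in dict(green=(194,268),yellow=(184,283),red=(174,297),blue=(163,316)).items():
    h0=int(hsv[v,u,0]); m=(np.abs(hsv[...,0].astype(int)-h0)<8)&(hsv[...,1]>120); w=np.zeros_like(m); w[v-14:v+15,u-20:u+21]=1
    p=W[m&w]; p=p[np.isfinite(p).all(1)]; p=p[(p[:,2]<.03)&(p[:,2]>.002)]; S[n]=p.mean(0); print(n,S[n].round(4),len(p))
A=np.array([S[k] for k in('green','yellow','red','blue')])[:,:2]; x=np.array([.075,.12,.165,.21])
c=np.polyfit(x,A,1); print('seat',c[1],'dir',c[0],np.degrees(np.arctan2(c[0][1],c[0][0])))
print('seatpix',np.round(W[247,208],4), W[245:250,205:212].reshape(-1,3).mean(0))
save('c',cv2.resize(im[130:340,140:340],None,fx=2.8,fy=2.8,interpolation=cv2.INTER_CUBIC))
s,_=viewer.get_image('wrist');save('w',s)
c=viewer.calibration('wrist');print(c)
E
```

```text
side green [ 0.608 -0.164] [ 0.6244 -0.1784] 1.1354 [ 0.6226 -0.1745] 123 58 0.0486
side red [ 0.613 -0.26 ] [ 0.6238 -0.2761] 1.1131 [ 0.62   -0.2735] 115 48 0.0483
side yellow [ 0.482 -0.279] [ 0.4909 -0.2972] 0.9316 [ 0.4894 -0.2928] 117 57 0.0502
side blue [ 0.48  -0.114] [ 0.4912 -0.1306] 0.6619 [ 0.4897 -0.1275] 144 76 0.0491
side jar [ 0.596 -0.015] [ 0.6127 -0.0342] 1.4853 [ 0.6091 -0.0297] 146 85 0.0889
scene green [ 0.608 -0.164] [ 0.6224 -0.1777] 1.9747 79 0 0.0418
scene red zero-size array to reduction operation maximum which has no identity
scene yellow [ 0.482 -0.279] [ 0.4891 -0.2958] 1.8311 [ 0.4822 -0.2832] 51 1 0.0445
scene blue [ 0.48  -0.114] [ 0.489  -0.1292] 1.349 [ 0.4867 -0.1323] 107 30 0.0479
scene jar [ 0.596 -0.015] [ 0.6125 -0.0278] 2.2864 [ 0.5862 -0.0339] 74 8 0.0499
green [0.4934 0.1946 0.0125] 200
yellow [0.4833 0.2388 0.0121] 253
red [0.4729 0.2813 0.0123] 262
blue [0.4614 0.3278 0.0124] 301
seat [0.51138015 0.12064224] dir [-0.23596729  0.98237312] 103.50663745575088
seatpix [0.5093 0.1243 0.0151] [0.50836291 0.1251092  0.01638773]
{'fx': 297.3186396354542, 'fy': 297.3186396354542, 'cx': 257.3037549265402, 'cy': 190.43396319658834, 'R': array([[ 4.29958770e-01, -9.02848523e-01,  1.41895082e-05],
       [-8.60945254e-01, -4.09998665e-01,  3.01121843e-01],
       [-2.71861594e-01, -1.29482194e-01, -9.53585673e-01]]), 't': array([-0.54938934, -0.03999564,  0.37872751])}
  return _methods._mean(a, axis=axis, dtype=dtype,
  ret = ret.dtype.type(ret / rcount)
```

View pics/w.png

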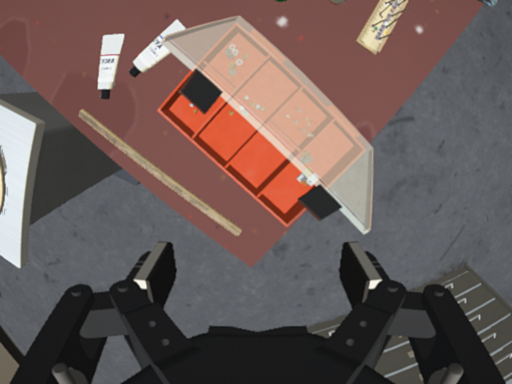

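The wrist view shows the paint box below the open gripper, with no pots in frame. The order is green, yellow, red, blue. I'll turn the tool so that its x lies along world +y and its y along world +x.

Request:
move_arm(plan="0 0 -0.01 0 0 -0.161 0.085; 0 0 -0.01 0 0 -0.161 0.085; 0 0 0 0 0 -0.161 0.085; 0 0 0 0 0 -0.161 0.085; 0 0 0 0 0 -0.161 0.085; 0 0 0 0 0 -0.161 0.085; 0 0 0 0 0 -0.161 0.085; 0 0 0 0 0 0 0.085", grip_force=40)

```text
time_s: 2.15
position: [0.2361, -0.4967, 0.2513]
tool_rot: [[0.001, 1.0, 0.0], [1.0, -0.001, 0.0], [0.0, 0.0, -1.0]]
ft_force: [-0.0, 0.8, -0.7]
grip_width: 0.0852
gripper_force: 0.0
```

```bash
python3 - <<'E'
from h import *
W=np.load('side.npz')['W'].reshape(-1,3);W=W[np.isfinite(W).all(1)]
for n,(x,y) in dict(green=(.6235,-.178),yellow=(.49,-.2965),red=(.623,-.2755),blue=(.49,-.13),seat=(.511,.121)).items():
    d=np.abs(W-[x,y,0]); m=(d[:,0]<.075)&(d[:,1]<.05)&(W[:,2]>.008)&(np.hypot(d[:,0],d[:,1])>.033)
    print(n,m.sum(),W[m][::max(1,m.sum()//6)].round(3).tolist())
m=(W[:,0]>.3)&(W[:,0]<.75)&(abs(W[:,1])<.4)&(W[:,2]>.1);print(m.sum(),W[m][::max(1,m.sum()//10)].round(2).tolist())
s=env.observe();print(s['position'],np.round(s['tool_rot'],3).tolist())
E
```

```text
green 0 []
yellow 0 []
red 0 []
blue 0 []
seat 252 [[0.549, 0.087, 0.009], [0.503, 0.078, 0.009], [0.489, 0.094, 0.009], [0.474, 0.121, 0.008], [0.518, 0.168, 0.009], [0.495, 0.166, 0.011]]
65 [[0.3, -0.09, 0.57], [0.31, -0.09, 0.56], [0.31, -0.09, 0.55], [0.3, -0.08, 0.55], [0.3, -0.08, 0.54], [0.3, -0.08, 0.54], [0.3, -0.07, 0.53], [0.3, -0.07, 0.51], [0.3, -0.06, 0.47], [0.31, -0.4, 0.17], [0.32, -0.39, 0.16]]
[ 0.23614185 -0.49669433  0.25130955] [[0.001, 1.0, 0.0], [1.0, -0.001, 0.0], [0.0, 0.0, -1.0]]
```

Request:
move_arm(plan="0.0354 0.043 0 0 0 0 0.085; 0.0354 0.043 0 0 0 0 0.085; 0.0354 0.043 0 0 0 0 0.085; 0.0354 0.043 0 0 0 0 0.085; 0.0354 0.043 0 0 0 0 0.085; 0.0354 0.043 0 0 0 0 0.085; 0.0354 0.043 0 0 0 0 0.085; 0.0354 0.043 0 0 0 0 0.085; 0.0354 0.043 0 0 0 0 0.085; 0 0 0.04 0 0 0 0.085; 0 0 0.04 0 0 0 0.085; 0 0 0 0 0 0 0.085")

```text
time_s: 3.65
position: [0.6221, -0.1775, 0.1686]
tool_rot: [[0.003, 1.0, -0.006], [1.0, -0.003, 0.003], [0.003, -0.006, -1.0]]
ft_force: [-1.2, 0.1, 1.5]
grip_width: 0.085
gripper_force: 0.0
```

```bash
python3 - <<'E'
from h import *
c=viewer.calibration('wrist'); im,d=viewer.get_image('wrist'); save('w2',im)
R=np.array(c['R']);t=np.array(c['t'])
for n,p in dict(green=(.6235,-.178),red=(.623,-.2755),jar=(.6125,-.031)).items():
    X=R@np.array([*p,.046])+t; th=np.arctan2(np.hypot(X[0],X[1]),X[2]); k=c['fx']*th/np.hypot(X[0],X[1]); print(n,c['cx']+k*X[0],c['cy']+k*X[1])
E
```

```text
green 260.58428123285137 184.89682706230505
red 259.90852002784726 273.933841001794
jar 247.8497118195623 23.95436673443686
```

View pics/w2.png

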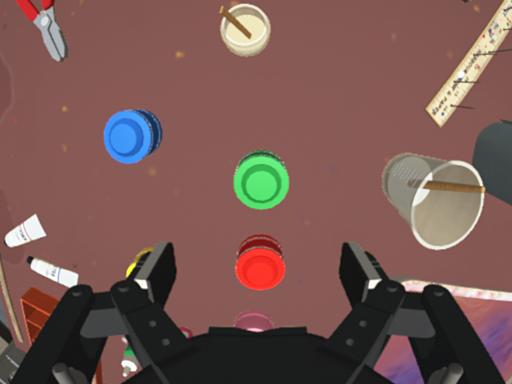

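The wrist view shows the green spigot at (262,183), red at (260,268), blue at (127,137) and the jar at (245,30). They match the side-camera estimates within 2 to 6 mm. I'll descend on green.

Request:
move_arm(plan="0.001 0 0.045 0 0 0 0.085; 0 0 0.045 0 0 0 0.085; 0 0 0.045 0 0 0 0.085; 0 0 0.03 0 0 0 0.085; 0 0 0 0 0 0 0.085; 0 0 0 0 0 0 0.045; 0 0 0 0 0 0 0.045; 0 0 0 0 0 0 0.045; 0 0 0 0 0 0 0.045; 0 0 0 0 0 0 0.045")

```text
time_s: 4.95
position: [0.6242, -0.1777, 0.0089]
tool_rot: [[0.0, 1.0, 0.003], [1.0, -0.0, -0.002], [-0.002, 0.003, -1.0]]
ft_force: [-0.8, 0.6, 6.0]
grip_width: 0.0531
gripper_force: 41.1
```

Request:
move_arm(plan="0 0 -0.02 0 0 0 0.045; 0 0 -0.045 0 0 0 0.045; 0 0 -0.045 0 0 0 0.045; 0 0 -0.045 0 0 0 0.045; 0.04 -0.0151 -0.02 0 0 0 0.045; 0.045 -0.017 0 0 0 0 0.045; 0.045 -0.017 0 0 0 0 0.045; 0.045 -0.017 0 0 0 0 0.045; 0.045 -0.017 0 0 0 0 0.045; 0.045 -0.017 0 0 0 0 0.045; 0.033 -0.0125 0.03 0 0 0 0.045; 0 0 0 0 0 0 0.045")

```text
time_s: 6.45
position: [0.5089, 0.1227, 0.151]
tool_rot: [[-0.003, 1.0, -0.002], [1.0, 0.003, 0.0], [0.0, -0.002, -1.0]]
ft_force: [0.3, -0.6, -0.4]
grip_width: 0.053
gripper_force: 42.3
```

```bash
python3 - <<'E'
from h import *
s=env.observe();print(s['position'],s['grip_width'])
c=viewer.calibration('wrist'); im,d=viewer.get_image('wrist'); save('w3',im)
R=np.array(c['R']);t=np.array(c['t'])
def px(p):
    X=R@np.array(p)+t; r=np.hypot(X[0],X[1]); k=c['fx']*np.arctan2(r,X[2])/r; return [c['cx']+k*X[0],c['cy']+k*X[1]]
print(px([.511,.121,.016]))
u=[-.236*1,.982]
for i in (.075,.12,.165,.21): print(px([.5114-.236*i,.1206+.982*i,.012]))
i2,d2,W=pts('side'); np.savez('side2',im=i2,W=W); save('s2',cv2.resize(i2[100:340,120:340],None,fx=2.4,fy=2.4))
hsv=cv2.cvtColor(i2,cv2.COLOR_RGB2HSV)
P=W.reshape(-1,3);P=P[np.isfinite(P).all(1)];m=np.hypot(P[:,0]-.511,P[:,1]-.121)<.05
Q=P[m&(P[:,2]>.0125)&(P[:,2]<.03)];print('seat',len(Q),Q.min(0),Q.max(0),Q.mean(0))
m=m=(abs(P[:,0]-.511)<.05)&(abs(P[:,1]-.121)<.05)&(P[:,2]>.08)&(P[:,2]<.26);Q=P[m];print(len(Q),Q[:,2].min())
E
```

```text
[0.50891426 0.12266574 0.1510024 ] 0.05302489096734524
[np.float64(260.6990147003607), np.float64(182.1069865642775)]
[np.float64(242.5771539628303), np.float64(105.55646164970234)]
[np.float64(231.15035685532166), np.float64(59.266828281295346)]
[np.float64(220.15980431870057), np.float64(15.162925569441256)]
[np.float64(210.04156362256384), np.float64(-25.06362143538888)]
seat 108 [0.49288239 0.10561522 0.01253366] [0.52515892 0.14013875 0.01915305] [0.50819217 0.12432631 0.01579499]
1175 0.14385456805619257
```

View pics/w3.png

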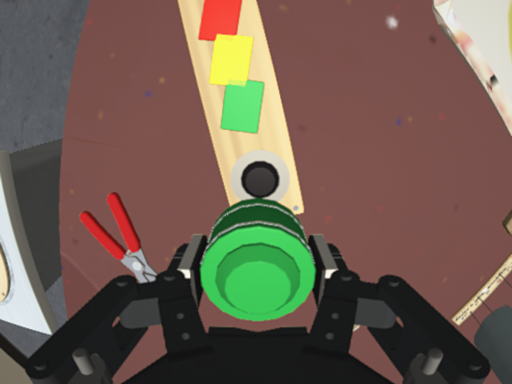

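The seat is at (260,179) in the wrist view, 3 px from the prediction, and green is held straight. Lowering it.

Request:
move_arm(plan="0 0.001 0.04 0 0 0 0.045; 0 0 0.04 0 0 0 0.045; 0 0 0.03 0 0 0 0.045; 0 0 0.01 0 0 0 0.045; 0 0 0.007 0 0 0 0.045; 0 0 0.004 0 0 0 0.045; 0 0 0 0 0 0 0.045")

```text
time_s: 7.42
position: [0.5119, 0.1209, 0.0208]
tool_rot: [[0.0, 1.0, 0.001], [1.0, -0.0, 0.0], [0.0, 0.001, -1.0]]
ft_force: [0.2, 0.5, -0.3]
grip_width: 0.0528
gripper_force: 42.3
```

Request:
move_arm(plan="0.001 -0.0015 0.002 0 0 0 0.045; 0 0 0.001 0 0 0 0.045; 0 0 0.001 0 0 0 0.045; 0 0 0 0 0 0 0.045")

```text
time_s: 7.92
position: [0.5101, 0.122, 0.0169]
tool_rot: [[-0.0, 1.0, 0.0], [1.0, 0.0, 0.0], [0.0, 0.0, -1.0]]
ft_force: [-2.5, 0.6, 6.3]
grip_width: 0.0531
gripper_force: 43.1
```

Request:
move_arm(plan="0 0 0 0 0 0 0.085; 0 0 0 0 0 0 0.085; 0 0 0 0 0 0 0.085; 0 0 -0.03 0 0 0 0.085; 0 0 -0.05 0 0 0 0.085; 0 0 -0.05 0 0 0 0.085; -0.03 0 -0.04 0 0 0 0.085; -0.055 -0.003 0 0 0 0 0.085; 0 0 0 0 0 0 0.085")

```text
time_s: 9.05
position: [0.507, 0.0343, 0.1866]
tool_rot: [[0.004, 1.0, 0.001], [1.0, -0.004, -0.001], [-0.001, 0.001, -1.0]]
ft_force: [-0.3, 0.5, -0.2]
grip_width: 0.0847
gripper_force: 0.0
```

```bash
cat >> h.py <<'E'
def wfind(col,ztop):
    """xy of the pot's coloured blob's top spigot from wrist picture: whole blob contour circle at z"""
    pass
def ray(c,u,v,z):
    R=np.array(c['R']);t=np.array(c['t']); a=np.array([u-c['cx'],v-c['cy']]); r=np.hypot(*a)/c['fx']
    d=np.array([*(a/np.hypot(*a)*np.sin(r)),np.cos(r)]); C=-R.T@t; D=R.T@d; return C+D*(z-C[2])/D[2]
E
python3 - <<'E'
from h import *
i2,d2,W=pts('side')
P=W.reshape(-1,3);P=P[np.isfinite(P).all(1)];m=np.hypot(P[:,0]-.51,P[:,1]-.122)<.045;P=P[m]
print('z',np.sort(P[:,2])[-30:].mean(), 'fit',potfit(W-[0,0,.008],(.51,.122)))
print(np.histogram(P[:,2],bins=np.arange(0,.07,.004)))
c=viewer.calibration('wrist'); im,d=viewer.get_image('wrist'); save('w4',im); print(c)
E
```

```text
z 0.49903621686511174 fit (array([0.51008797, 0.12100622]), np.float64(0.5772928862650788), array([0.50719497, 0.11038596]), 171, 1311, np.float64(0.49493212887839333))
(array([ 41, 113, 207,  21,  27,  25,  28,  21,  21,  27,  39, 109,  55,
        81,  14,   0,   0]), array([0.   , 0.004, 0.008, 0.012, 0.016, 0.02 , 0.024, 0.028, 0.032,
       0.036, 0.04 , 0.044, 0.048, 0.052, 0.056, 0.06 , 0.064, 0.068]))
{'fx': 297.3186396354542, 'fy': 297.3186396354542, 'cx': 257.3037549265402, 'cy': 190.43396319658834, 'R': array([[ 9.99997862e-01, -2.04979480e-03, -2.74102060e-04],
       [-1.87234666e-03, -9.53662511e-01,  3.00872581e-01],
       [-8.78127910e-04, -3.00871424e-01, -9.53664309e-01]]), 't': array([-0.50593512,  0.00994444,  0.34746956])}
```

View pics/w4.png

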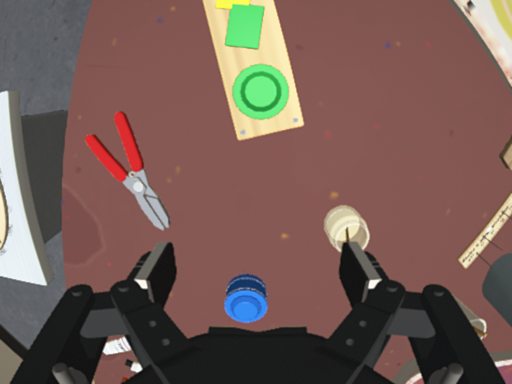

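Green sits squarely on the seat in the wrist view, spigot at (261,91). Next is yellow.

Request:
move_arm(plan="-0.055 -0.003 0 0 0 0 0.085; -0.055 -0.003 0 0 0 0 0.085; -0.055 -0.003 0 0 0 0 0.085; -0.055 -0.003 0 0 0 0 0.085; -0.055 -0.003 0 0 0 0 0.085; -0.055 -0.002 0 0 0 0 0.085; 0 0 0 0 0 0 0.085; 0 0 0 0 0 0 0.085")

```text
time_s: 10.15
position: [0.4904, -0.2918, 0.1859]
tool_rot: [[-0.001, 1.0, -0.001], [1.0, 0.001, 0.001], [0.001, -0.001, -1.0]]
ft_force: [0.1, 0.4, 0.1]
grip_width: 0.0849
gripper_force: 0.0
```

```bash
python3 - <<'E'
from h import *
c=viewer.calibration('wrist'); im,d=viewer.get_image('wrist'); save('w5',im)
hsv=cv2.cvtColor(im,cv2.COLOR_RGB2HSV).astype(int)
for n,h0,g in (('yellow',28,(.49,-.2965)),('red',0,(.623,-.2755)),('blue',108,(.49,-.13))):
    m=((abs((hsv[...,0]-h0+90)%180-90)<8)&(hsv[...,1]>150)&(hsv[...,2]>90)).astype(np.uint8)
    k,l,s,ce=cv2.connectedComponentsWithStats(m)
    for i in np.argsort(-s[1:,4])[:3]+1: print(n,s[i],ray(c,*ce[i],.040).round(4),g)
E
```

```text
yellow [ 232  151   53   56 2205] [ 0.4904 -0.2944  0.04  ] (0.49, -0.2965)
red [  66  223   87   69 3649] [ 0.2931 -0.393   0.04  ] (0.623, -0.2755)
red [ 351  136   54   52 1998] [ 0.617  -0.2733  0.04  ] (0.623, -0.2755)
red [265 269  26  25 297] [ 0.5114 -0.41    0.04  ] (0.623, -0.2755)
blue [ 232    0   55   43 1815] [ 0.4905 -0.1335  0.04  ] (0.49, -0.13)
```

View pics/w5.png

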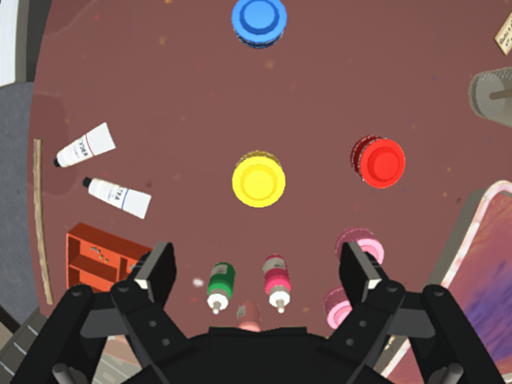

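Yellow is at (259,180), about (0.490, -0.295) in the world. The bottles and tubes are clear of the fingers.

Request:
move_arm(plan="-0.003 0 0.045 0 0 0 0.085; 0 0 0.045 0 0 0 0.085; 0 0 0.045 0 0 0 0.085; 0 0 0.042 0 0 0 0.085; 0 0 0 0 0 0 0.085; 0 0 0 0 0 0 0.045; 0 0 0 0 0 0 0.045; 0 0 0 0 0 0 0.045; 0 0 0 0 0 0 0.045; 0 0 0 0 0 0 0.045")

```text
time_s: 11.45
position: [0.4909, -0.2964, 0.0116]
tool_rot: [[-0.0, 1.0, 0.003], [1.0, 0.0, -0.002], [-0.002, 0.003, -1.0]]
ft_force: [-0.2, 1.9, 6.5]
grip_width: 0.0526
gripper_force: 41.0
```

Request:
move_arm(plan="0 0 -0.02 0 0 0 0.045; 0 0 -0.05 0 0 0 0.045; 0 0 -0.05 0 0 0 0.045; 0.04 0.002 -0.06 0 0 0 0.045; 0.054 0.0025 0 0 0 0 0.045; 0.054 0.0025 0 0 0 0 0.045; 0.054 0.0025 0 0 0 0 0.045; 0.054 0.0025 0 0 0 0 0.045; 0.054 0.0025 0 0 0 0 0.045; 0.054 0.0025 0 0 0 0 0.045; 0.053 0.002 0 0 0 0 0.045; 0 0 0 0 0 0 0.045")

```text
time_s: 12.95
position: [0.5083, 0.1186, 0.1825]
tool_rot: [[-0.005, 1.0, 0.002], [1.0, 0.005, 0.0], [0.0, 0.002, -1.0]]
ft_force: [0.4, -0.1, -0.8]
grip_width: 0.0526
gripper_force: 42.4
```

Request:
move_arm(plan="0 0 0.04 0 0 0 0.045; 0 0 0.04 0 0 0 0.045; 0 0 0.03 0 0 0 0.045; 0 0 0 0 0 0 0.045; 0 0 0 0 0 0 0.045")

```text
time_s: 13.58
position: [0.5096, 0.1151, 0.073]
tool_rot: [[0.001, 1.0, 0.003], [1.0, -0.001, -0.0], [-0.0, 0.003, -1.0]]
ft_force: [-0.2, -0.3, -0.2]
grip_width: 0.0528
gripper_force: 42.4
```

Request:
move_arm(plan="0.0055 0.0005 0 0 0 0 0.045; 0 0 0.005 0 0 0 0.045; 0 0 0.004 0 0 0 0.045; 0 0 0.003 0 0 0 0.045; 0 0 0.002 0 0 0 0.045; 0 0 0.0012 0 0 0 0.045; 0 0 0 0 0 0 0.045")

```text
time_s: 14.45
position: [0.5093, 0.1211, 0.0575]
tool_rot: [[-0.0, 1.0, 0.001], [1.0, 0.0, -0.0], [-0.0, 0.001, -1.0]]
ft_force: [-4.7, -0.4, 15.0]
grip_width: 0.0528
gripper_force: 44.1
```

Request:
move_arm(plan="0 0 0 0 0 0 0.085; 0 0 0 0 0 0 0.085; 0 0 0 0 0 0 0.085; 0 0 -0.04 0 0 0 0.085; 0 0 -0.05 0 0 0 0.085; 0 0 -0.045 0 0 0 0.085; -0.045 0.013 0 0 0 0 0.085; -0.05 0.014 0 0 0 0 0.085; -0.05 0.014 0 0 0 0 0.085; -0.05 0.014 0 0 0 0 0.085; -0.05 0.014 0 0 0 0 0.085; -0.05 0.014 0 0 0 0 0.085")

```text
time_s: 15.95
position: [0.5925, -0.1757, 0.1909]
tool_rot: [[0.0, 1.0, -0.0], [1.0, -0.0, 0.0], [0.0, -0.0, -1.0]]
ft_force: [0.9, -0.2, 0.7]
grip_width: 0.0849
gripper_force: 0.0
```

Request:
move_arm(plan="-0.05 0.014 0 0 0 0 0.085; -0.05 0.0155 0 0 0 0 0.085; 0 0 0 0 0 0 0.085; 0 0 0 0 0 0 0.085")

```text
time_s: 16.45
position: [0.6216, -0.2735, 0.1907]
tool_rot: [[0.0, 1.0, -0.001], [1.0, -0.0, 0.001], [0.001, -0.001, -1.0]]
ft_force: [0.3, 0.3, -0.4]
grip_width: 0.0852
gripper_force: 0.0
```

```bash
python3 - <<'E'
from h import *
c=viewer.calibration('wrist'); im,d=viewer.get_image('wrist'); save('w6',im)
hsv=cv2.cvtColor(im,cv2.COLOR_RGB2HSV).astype(int)
m=((abs((hsv[...,0]-0+90)%180-90)<8)&(hsv[...,1]>150)&(hsv[...,2]>90)).astype(np.uint8)
k,l,s,ce=cv2.connectedComponentsWithStats(m)
for i in np.argsort(-s[1:,4])[:3]+1: print(s[i],ray(c,*ce[i],.040).round(4))
i2,d2,W=pts('side'); print('stack',potfit(W-[0,0,.046],(.51,.1215)),potfit(W-[0,0,.008],(.51,.1215))[0])
save('s6',np.hstack([cv2.resize(i2[180:340,130:290],None,fx=2.4,fy=2.4),im]))
E
```

```text
[   8  228   81   64 3013] [ 0.3135 -0.3929  0.04  ]
[ 234  149   52   54 2127] [ 0.6228 -0.2738  0.04  ]
[171 264  16  38 228] [ 0.5254 -0.4073  0.04  ]
stack (array([0.50936637, 0.12020762]), np.float64(0.5203642459047468), array([0.50799037, 0.12280331]), 189, 112, np.float64(0.05021422057056514)) [0.51024097 0.1209358 ]
```

View pics/s6.png

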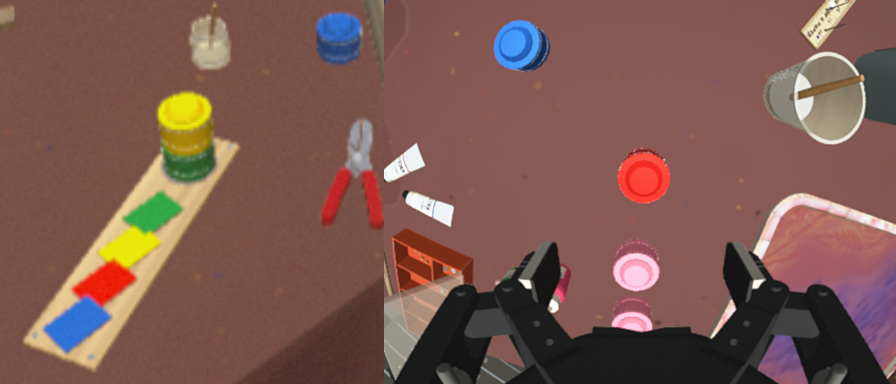

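The left half shows yellow fully seated on green. The right half shows red at (644,178) in the picture, right under the tool's aim, with the pinks behind it and clear.

Request:
move_arm(plan="0 0.001 0.045 0 0 0 0.085; 0 0 0.045 0 0 0 0.085; 0 0 0.045 0 0 0 0.085; 0 0 0.045 0 0 0 0.085; 0 0 0 0 0 0 0.085; 0 0 0 0 0 0 0.045; 0 0 0 0 0 0 0.045; 0 0 0 0 0 0 0.045; 0 0 0 0 0 0 0.045; 0 0 0 0 0 0 0.045")

```text
time_s: 17.8
position: [0.6238, -0.2743, 0.0141]
tool_rot: [[-0.0, 1.0, 0.004], [1.0, 0.0, -0.002], [-0.002, 0.004, -1.0]]
ft_force: [-1.8, 0.4, 5.8]
grip_width: 0.0525
gripper_force: 41.2
```

The grip sits a bit high on the pot, so I'll regrip lower.

Request:
move_arm(plan="0 0 0 0 0 0 0.07; 0 0 0 0 0 0 0.07; 0 0 0.005 0 0 0 0.07; 0 0 0 0 0 0 0.045; 0 0 0 0 0 0 0.045; 0 0 0 0 0 0 0.045; 0 0 0 0 0 0 0.045")

```text
time_s: 18.68
position: [0.6227, -0.2739, 0.006]
tool_rot: [[0.0, 1.0, -0.0], [1.0, -0.0, 0.0], [0.0, -0.0, -1.0]]
ft_force: [1.0, -0.4, -1.0]
grip_width: 0.0534
gripper_force: 42.0
```

Request:
move_arm(plan="0 0 -0.02 0 0 0 0.045; 0 0 -0.05 0 0 0 0.045; 0 0 -0.05 0 0 0 0.045; 0.01 -0.003 -0.06 0 0 0 0.045; 0.05 -0.014 -0.01 0 0 0 0.045; 0.05 -0.0145 0 0 0 0 0.045; 0.05 -0.0145 0 0 0 0 0.045; 0.05 -0.0145 0 0 0 0 0.045; 0.05 -0.0145 0 0 0 0 0.045; 0.05 -0.0145 0 0 0 0 0.045; 0.05 -0.0145 0 0 0 0 0.045; 0 0 0 0 0 0 0.045")

```text
time_s: 20.18
position: [0.5176, 0.0889, 0.1965]
tool_rot: [[-0.004, 1.0, 0.0], [1.0, 0.004, 0.0], [0.0, 0.0, -1.0]]
ft_force: [-0.1, -0.3, -0.4]
grip_width: 0.0531
gripper_force: 42.3
```

Request:
move_arm(plan="0.0345 -0.0095 0 0 0 0 0.045; 0 0 0.04 0 0 0 0.045; 0 0 0.04 0 0 0 0.045; 0 0 0 0 0 0 0.045; 0 0 0 0 0 0 0.045")

```text
time_s: 20.8
position: [0.5103, 0.1201, 0.1175]
tool_rot: [[0.001, 1.0, 0.002], [1.0, -0.001, -0.0], [-0.0, 0.002, -1.0]]
ft_force: [-0.2, -1.0, -0.6]
grip_width: 0.0529
gripper_force: 42.5
```

Request:
move_arm(plan="0.0005 -0.0005 0.01 0 0 0 0.045; 0 0 0.008 0 0 0 0.045; 0 0 0.004 0 0 0 0.045; 0 0 0.003 0 0 0 0.045; 0 0 0.0015 0 0 0 0.045; 0 0 0 0 0 0 0.045")

```text
time_s: 21.55
position: [0.5089, 0.1211, 0.0897]
tool_rot: [[-0.0, 1.0, 0.0], [1.0, 0.0, 0.0], [0.0, 0.0, -1.0]]
ft_force: [0.4, 0.4, -0.6]
grip_width: 0.053
gripper_force: 42.7
```

Red is at the expected height with no contact force yet, so I'll go down a touch more.

Request:
move_arm(plan="0 0.0005 0.001 0 0 0 0.045; 0 0 0 0 0 0 0.045; 0 0 0.0005 0 0 0 0.045; 0 0 0 0 0 0 0.045")

```text
time_s: 22.05
position: [0.5091, 0.1211, 0.0894]
tool_rot: [[-0.0, 1.0, 0.0], [1.0, 0.0, -0.0], [-0.0, 0.0, -1.0]]
ft_force: [-4.7, -0.9, 13.1]
grip_width: 0.0534
gripper_force: 43.9
```

Request:
move_arm(plan="0 0 0 0 0 0 0.085; 0 0 0 0 0 0 0.085; 0 0 0 0 0 0 0.085; 0 0 -0.03 0 0 0 0.085; 0 0 -0.05 0 0 0 0.085; 0 0 -0.03 0 0 0 0.085; -0.05 -0.004 0 0 0 0 0.085; -0.05 -0.004 0 0 0 0 0.085; -0.05 -0.004 0 0 0 0 0.085; -0.05 -0.004 0 0 0 0 0.085; -0.053 -0.003 0.01 0 0 0 0.085; 0 0 0 0 0 0 0.085")

```text
time_s: 23.55
position: [0.4898, -0.1348, 0.1872]
tool_rot: [[0.004, 1.0, -0.001], [1.0, -0.004, 0.0], [0.0, -0.001, -1.0]]
ft_force: [0.3, -0.4, 0.8]
grip_width: 0.0851
gripper_force: 0.0
```

```bash
python3 - <<'E'
from h import *
c=viewer.calibration('wrist'); im,d=viewer.get_image('wrist'); save('w7',im)
hsv=cv2.cvtColor(im,cv2.COLOR_RGB2HSV).astype(int)
m=((abs(hsv[...,0]-108)<8)&(hsv[...,1]>150)&(hsv[...,2]>90)).astype(np.uint8)
k,l,s,ce=cv2.connectedComponentsWithStats(m)
for i in np.argsort(-s[1:,4])[:3]+1: print(s[i],ray(c,*ce[i],.040).round(4))
i2,d2,W=pts('side')
for o in(.008,.046,.084): print('stack',potfit(W-[0,0,o],(.51,.1215)))
save('s7',np.hstack([cv2.resize(i2[180:340,130:290],None,fx=2.4,fy=2.4),cv2.resize(im,None,fx=.8,fy=1)]))
print(env.observe()['position'])
E
```

```text
[ 234  146   51   51 2044] [ 0.4905 -0.1289  0.04  ]
[255 144   5   1   5] [ 0.4885 -0.1011  0.04  ]
[263 144   1   1   1] [ 0.4944 -0.1012  0.04  ]
stack (array([0.51001093, 0.12116221]), np.float64(0.5653006182331499), array([0.50724283, 0.12057588]), 176, 769, np.float64(0.12463465152135408))
stack (array([0.50926072, 0.12027285]), np.float64(0.617724722716137), array([0.5073648 , 0.12019688]), 189, 507, np.float64(0.08663465152135409))
stack (array([0.50909249, 0.11866632]), np.float64(0.49485870251222974), array([0.50726396, 0.12104066]), 205, 113, np.float64(0.048634651521354086))
[ 0.49016361 -0.13204584  0.1879025 ]
```

View pics/s7.png

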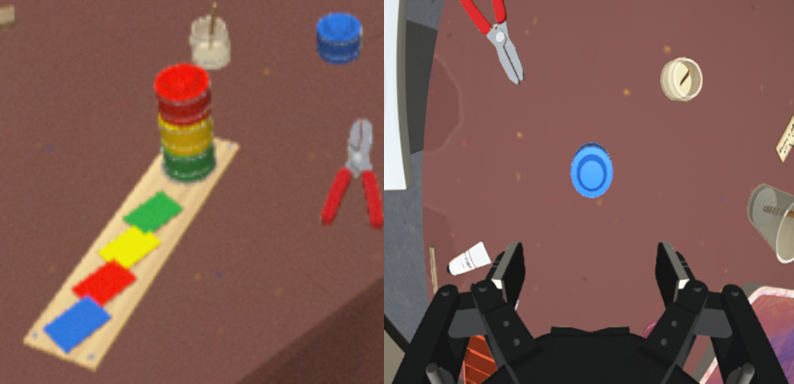

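Red is seated on the column. Blue is at (592,171) in the right half, about (0.490, -0.130).

Request:
move_arm(plan="0.002 0 0.045 0 0 0 0.085; 0 0 0.045 0 0 0 0.085; 0 0 0.045 0 0 0 0.085; 0 0 0.044 0 0 0 0.085; 0 0 0 0 0 0 0.085; 0 0 0 0 0 0 0.07; 0 0 0.002 0 0 0 0.045; 0 0 0 0 0 0 0.045; 0 0 0 0 0 0 0.045; 0 0 0 0 0 0 0.045; 0 0 0 0 0 0 0.045")

```text
time_s: 25.02
position: [0.4912, -0.1302, 0.0092]
tool_rot: [[-0.0, 1.0, 0.003], [1.0, 0.0, -0.002], [-0.002, 0.003, -1.0]]
ft_force: [-0.9, 2.2, 9.6]
grip_width: 0.0529
gripper_force: 40.4
```

Request:
move_arm(plan="0 0 -0.02 0 0 0 0.045; 0 0 -0.05 0 0 0 0.045; 0 0 -0.05 0 0 0 0.045; 0 0 -0.05 0 0 0 0.045; 0 0 -0.05 0 0 0 0.045; 0.04 0.003 0 0 0 0 0.045; 0.045 0.0035 0 0 0 0 0.045; 0.045 0.0035 0 0 0 0 0.045; 0.045 0.0035 0 0 0 0 0.045; 0.045 0.0035 0 0 0 0 0.045; 0.03 0.001 0 0 0 0 0.045; 0 0 0 0 0 0 0.045")

```text
time_s: 26.52
position: [0.5078, 0.1217, 0.2281]
tool_rot: [[-0.003, 1.0, 0.002], [1.0, 0.003, 0.0], [0.0, 0.002, -1.0]]
ft_force: [-0.3, -0.9, -1.1]
grip_width: 0.0526
gripper_force: 42.5
```

Request:
move_arm(plan="0 0 0.03 0 0 0 0.045; 0 0 0.03 0 0 0 0.045; 0 0 0 0 0 0 0.045; 0 0 0 0 0 0 0.045")

```text
time_s: 27.02
position: [0.5089, 0.1195, 0.1686]
tool_rot: [[0.001, 1.0, 0.002], [1.0, -0.001, -0.0], [-0.0, 0.002, -1.0]]
ft_force: [0.4, -0.4, -0.2]
grip_width: 0.0531
gripper_force: 42.5
```

Down 37 mm in total, gently at the end.

Request:
move_arm(plan="0.0005 0 0.012 0 0 0 0.045; 0 0 0.01 0 0 0 0.045; 0 0 0.007 0 0 0 0.045; 0 0 0.004 0 0 0 0.045; 0 0 0.002 0 0 0 0.045; 0 0 0.001 0 0 0 0.045; 0 0 0 0 0 0 0.045")

```text
time_s: 27.9
position: [0.5084, 0.1206, 0.1313]
tool_rot: [[-0.0, 1.0, 0.0], [1.0, 0.0, -0.0], [-0.0, 0.0, -1.0]]
ft_force: [0.3, -0.6, -0.2]
grip_width: 0.0532
gripper_force: 42.7
```

Request:
move_arm(plan="0 0 0.001 0 0 0 0.045; 0 0 0.0005 0 0 0 0.045; 0 0 0 0 0 0 0.045")

```text
time_s: 28.28
position: [0.5087, 0.1206, 0.131]
tool_rot: [[-0.0, 1.0, 0.002], [1.0, 0.0, -0.0], [-0.0, 0.002, -1.0]]
ft_force: [-2.5, 0.3, 10.1]
grip_width: 0.0526
gripper_force: 43.7
```

Seated with 10 N contact at the expected height. Release and retreat.

Request:
move_arm(plan="0 0 0 0 0 0 0.085; 0 0 0 0 0 0 0.085; 0 0 0 0 0 0 0.085; 0 0 -0.03 0 0 0 0.085; 0 0 -0.05 0 0 0 0.085; 0 0 -0.03 0 0 0 0.085; -0.04 0 0 0 0 0 0.085; -0.05 0 0 0 0 0 0.085; -0.05 0 0 0 0 0 0.085; 0 0 0 0 0 0 0.085")

```text
time_s: 29.52
position: [0.5083, -0.0221, 0.2394]
tool_rot: [[0.004, 1.0, -0.0], [1.0, -0.004, -0.0], [-0.0, -0.0, -1.0]]
ft_force: [-0.6, 0.7, -0.4]
grip_width: 0.0848
gripper_force: 0.0
```

```bash
python3 - <<'E'
from h import *
i2,d2,W=pts('side')
for o in(.008,.046,.084,.122): print('stack',potfit(W-[0,0,o],(.51,.1205)))
print('jar',potfit(W,(.6125,-.031))[0])
save('s8',cv2.resize(i2[160:340,130:330],None,fx=3,fy=3))
E
```

```text
stack (array([0.51005682, 0.12109741]), np.float64(0.6390682860021729), array([0.50686693, 0.12109069]), 174, 1059, np.float64(0.16290236841500375))
stack (array([0.50931381, 0.12028363]), np.float64(0.567224971479454), array([0.50686693, 0.12104886]), 183, 797, np.float64(0.12490236841500375))
stack (array([0.50914521, 0.11877471]), np.float64(0.6608186129925357), array([0.50686693, 0.12104886]), 204, 533, np.float64(0.08690236841500375))
stack (array([0.50856981, 0.12003935]), np.float64(0.5940101785373072), array([0.50610416, 0.12236614]), 220, 122, np.float64(0.048902368415003755))
jar [ 0.61491724 -0.02630095]
```

View pics/s8.png

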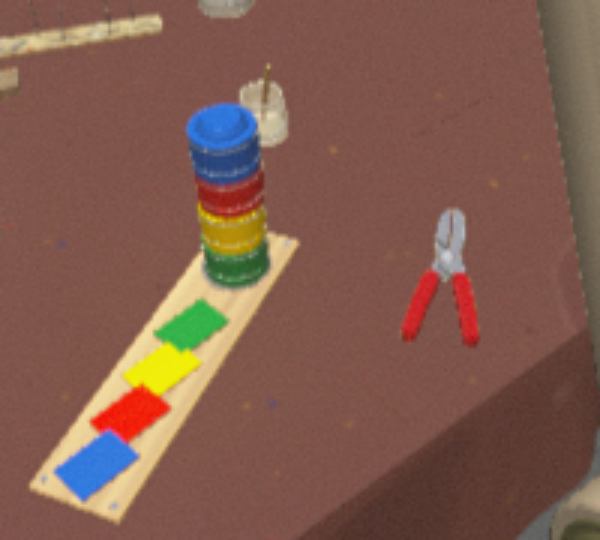

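The column is upright and seated in the order green, yellow, red, blue. Its top is at the expected height, and the jar stands where it was.

```bash
python3 -c "
from rig import env
print(env.close_job())"
```

```text
the job is handed in; nothing more can be done
None
```

The four pots stand in one upright, fully seated column on the black seat, from the bottom green, yellow, red, blue; the glass jar was not touched, and the job is handed in at about 30 s of the 120 s allowed.

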